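# Load a rack of tips onto the 96-channel bench pipettor

### The arm

A 6-joint arm with a two-finger parallel gripper is mounted at the origin on the work surface. World frame = base frame: x ahead of the robot, y to its left, z up, the work surface at z = 0. Lengths are in m, angles in rad, forces in N, time in s.
With the tool pointing down it reaches from about 0.35 to 0.975 m from the base axis. Payload 4.9 kg.
Tool frame: the origin (TCP) lies midway between the tips of the shut fingers; the grasp point (between the pads) lies 19 mm behind it; z points along the fingers, y is the line along which they close (so a half turn about z gives the same grasp; the last joint's range is limited). The gripper opens to 85 mm and grips with 20 to 120 N. Pads are 22 mm wide; open, the fingers measure 114 mm over their backs; the gripper's body (76 mm by 85 mm) begins 54 mm behind the grasp point. The pads swing forward as they close: fully open they stand 13 mm farther back than shut.
Start: joints at [-1.273, 0.053, 1.613, -0, 1.476, -0.119], TCP at [0.253, -0.571, 0.231] pointing down, gripper open.
Joint ranges: [-3.01, 3.01], [-1.01, 2.22], [0.06, 2.58], [-1.02, 4.17], [0.09, 2.62], [-3.14, 3.14]. Speed limits (rad/s): [2.57, 2.57, 3.14, 3.14, 3.14, 3.14].

### API

Orientations are given as a unit quaternion [w, x, y, z].
In Python, from plant import manip gives the robot as it stands.
- The arm moves only by the tool carry_out, never from a script. Its argument "moves" is a list of rows, each a list of 7 numbers: the opening, from 0 (shut) to 1 (fully open), then the shift along the tool's x, y, z normalised to -1 to 1, where 1 is 0.4 m, then the turn, a rotation vector about the tool's x, y, z normalised to -1 to 1, where 1 is 0.5 rad. In form: [[grip, dx, dy, dz, rx, ry, rz], ...]. A call has 1 to 8 rows; each row is the pose to reach, as a shift and turn from the pose commanded when the call began, along the tool's axes at that moment; what a row does not reach only later rows make up. A row lasts 1/12 s, in which the tool goes at most 41.7 mm and 7.16 degrees, less where a joint would pass 70% of its speed; a pose out of reach is approached as far as the arm can. A call with a number of a shift or a turn outside -1 to 1 is refused whole. A call with a gripper value outside its range is refused whole. The fingers move at their own pace and stop on an object; the grip force is fixed at half the most. Time passes only in rows, so rows that repeat a pose let the fingers close. It gives the time, the measured TCP pose, the force and the opening at its end, in the units of the state.
- manip.state(): the state, without advancing time (a new reading comes with each control period).
- manip.grab_frame(name): name is "scene" or "top" or "wrist"; returns the picture (480x640x3 uint8, red, green, blue); there is no depth.
- manip.camera_info(name): a dict with "intrinsics" (3x3 intrinsics, pixels), "extrinsics" (4x4, takes a point from world to camera coordinates). Camera axes: x right, y down, z forward; pixel columns grow to the right and rows downward; lengths in m; the calibration is good to about 2 mm. The wrist camera is an equidistant fisheye: a pixel r from the principal point sees the ray r / f radians off the axis. A picture is of the moment at which its call begins: read the wrist's pose just before it. camera_info takes no time and is no camera call; for the wrist camera it gives the pose at the moment of the call.
- manip.job_done(): hands the job in, once; it reports no verdict.
The state is a dict: "time": time; "joint_pos": joint angles; "joint_vel": joint speeds; "joint_efforts": joint torques, N m; "tool_pos": TCP position; "tool_rot": TCP orientation; "contact_force": force on the tool from outside, world axes, zero at the start; "ft_torque": the same for the moment, N m; "gripper_width": opening from 0.0 (shut) to 1.0 (fully open).
Only numpy, scipy, OpenCV 4.12 (cv2) and the standard library are available. Lean on these libraries where they do the work, as an engineer would, in place of code of your own. Each camera call takes 0.05 s, during which the arm holds its last target. There are 200 camera calls.

### The job

Load the rack of tips onto the bench pipettor's head. First flip the small tip-eject lever on the left of the head fully up, so that the stripper plate is clear of the cones; then take the long cam lever on the machine's right by its crossbar, raise it to its highest lift point (lever upright, not leaning past it) and keep holding it there, pressing the tips onto the cones: finish while still holding the lever, as it springs back when let go. Leave the other things on the bench where they stand.

Things in the scene. Friction and masses are not known exactly. Their poses are not given: they have to be found in the camera images.
- station: white manual 96-channel bench pipettor, fixed, front to the robot. Origin: centre of its underside; x to its back, y to its left (seen from the robot), z up. Extents (mm): base x -150 to 170, y -110 to 110, 50 high; head x -58 to 102, y -70 to 70, z 196 to 281, cover on top to z 293; column behind x 90 to 165, y -65 to 65, to z 320.
- cam_lever: long cam lever on the machine's right (-y) side: flat steel arm ending in a round black crossbar, 20 mm diameter, along the machine's y, sticking out away from the machine. Origin: on the crossbar's axis, the place to hold, 160 mm right of the machine's middle; the bar is free 50 mm outboard and 35 mm inboard of it (arm there). z axis: along the arm from the pivot; y: the machine's y.
- cam_axis (a point): point on the cam lever's pivot axis (along the machine's y), beside the crossbar's origin, which turns about it at 140 mm; machine frame x 0, y -160, z 74 mm. At rest the arm points to the robot, 0.08 rad below level; raised 1.65 rad it is upright: highest lift, stage 16 mm up. Past that the stage sinks; stop 0.45 rad on. A spring pulls it back with 3 to 6 N at the crossbar, from upright too.
- eject_knob (a point): knob of the small tip-eject lever on the left (+y) of the head: a steel arm reaching out in front of the head ends in this round black bar, 14 mm diameter, along the machine's y, with a small ball at its outer end. The point: on the bar's axis, the place to hold, 130 mm left of the machine's middle; the bar is free 30 mm to each side. -x axis: along the arm from the pivot.
- eject_axis (a point): point on the eject lever's pivot axis (along the machine's y), level with the knob's origin: machine frame x -30, y 130, z 245 mm; the knob turns about it at 90 mm
- eject_lever (a joint): angle of the eject lever in rad: 0 down (arm to the front, 0.45 rad below level, knob 206 mm above the bench, stripper plate lowered over the cones); 0.9 fully up at its stop (0.45 rad above level, knob at 284 mm, plate clear of the cones). Starts at 0 to 0.15. Stiff: stays where it is left; about 2 N at the knob moves it.
- tip_rack: loose white rack of tips, 86 x 127 mm, 60 mm high, already standing in the nest of the lifting stage under the head; origin: centre of its underside, 102 mm above the bench with the stage down. The cam lifts stage and rack; leave it in the nest.
- cones: block of 96 spring-loaded cones under the head (fixed but for 12 mm of spring travel upward); origin: centre of the cones' lower ends, 168 mm above the bench. With the lever upright the rack presses it up about 5 mm with about 15 N.
- spare_box: bystander: closed spare tip box, 86 x 127 x 83 mm high, at the machine's left; origin: centre of its underside
- tube_rack: bystander: blue-grey rack of capped blood tubes, 110 x 200 x 102 mm high; origin: centre of its underside
- wash_bottle: bystander: white bottle, 72 mm diameter, 190 mm high; origin: centre of its underside
- dropper0: bystander: small white dropper bottle, 28 mm diameter, 70 mm high, outboard of the cam lever; origin: centre of its underside
- dropper1: bystander: another such dropper bottle; origin: centre of its underside
- microtube_block: bystander: low grey microtube block, 60 x 100 x 36 mm high, in front of the machine; origin: centre of its underside
Not all that is in view belongs to the job. What is shaped like the tip_rack but orange is not meant.

How it is judged:
By the outcome, as a careful person would: the job done as asked, in the order asked, and still so for the second after the job is handed in, while the arm keeps its last pose, push and grip.
It also fails if it takes over 64 s, if anything falls off the work surface, if the arm or the gripper's body presses on something with over 40 N, if the wrist force passes 120 N, or if a joint passes its speed limit or range.

## Working session

There is one attempt and no reset: what is moved stays moved. The work goes in short steps, Python scripts to look and compute and a tool call to move; the robot and the scene stay as the last step left them, time stands still between calls to the robot, and variables do not carry over. Pictures are saved under pics/ and viewed, on a budget of 10 in all, crops included, one or two more only if the job needs it, and the job is handed in when it is done.

Besides the shell and the picture viewer there is one more tool, called after ">>>" by a JSON object that holds its "method" and its "body", one argument or row to a line. carry_out: Moves the arm, as the interface text tells. Scaled input: -1 to 1 covers 0.4 m each way for a shift and 0.5 rad each way for a turn. Its arguments: {"type":"object","properties":{"moves":{"type":"array"}},"required":["moves"]}

```bash
mkdir -p pics; ls; python3 - <<'E'
from plant import manip
import cv2,numpy as np
np.set_printoptions(precision=4,suppress=True)
for n in("scene","top"):
    i=manip.camera_info(n);print(n,np.array(i["intrinsics"]),np.array(i["extrinsics"]))
    cv2.imwrite(f"pics/{n}0.png",manip.grab_frame(n)[:,:,::-1])
print(manip.state())
E
```

```text
pics
scene [[508.2305   0.     324.1177]
 [  0.     508.2305 240.2807]
 [  0.       0.       1.    ]] [[ 0.8187  0.574  -0.0156 -0.4221]
 [ 0.4451 -0.6516 -0.6143 -0.1456]
 [-0.3627  0.496  -0.7889  1.4772]
 [ 0.      0.      0.      1.    ]]
top [[476.0046   0.     321.3218]
 [  0.     476.0046 239.5082]
 [  0.       0.       1.    ]] [[ 0.0053 -0.9999 -0.0145 -0.0095]
 [-0.9982 -0.0044 -0.0598  0.5244]
 [ 0.0597  0.0148 -0.9981  1.3898]
 [ 0.      0.      0.      1.    ]]
{'time': 0.1, 'joint_pos': array([-1.273 ,  0.0533,  1.6142, -0.    ,  1.476 , -0.119 ]), 'joint_vel': array([ 0.0002, -0.0001, -0.0017, -0.0006, -0.0007,  0.0005]), 'joint_efforts': array([ -0.0001, -39.4907, -37.1361,  -0.0001,   0.0039,  -0.    ]), 'tool_pos': array([ 0.2529, -0.5709,  0.2302]), 'tool_rot': array([-0.0009,  0.9784,  0.2069, -0.0001]), 'contact_force': array([ 0.1351,  0.2072, -0.1642]), 'ft_torque': array([-0.0297, -0.0277,  0.0075]), 'gripper_width': 1.0020106315812487}
```

View pics/scene0.png

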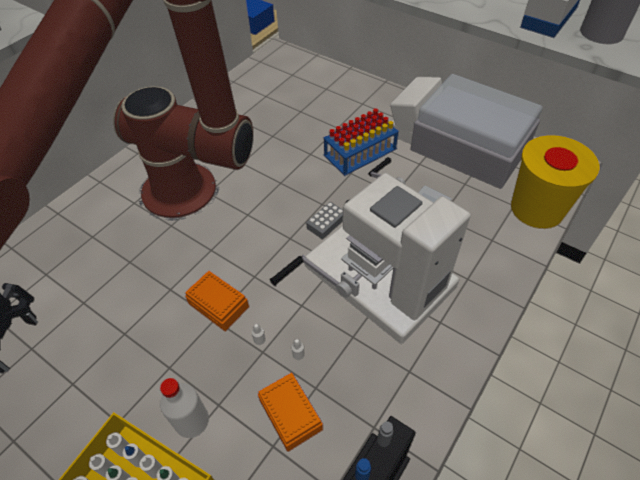

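View pics/top0.png

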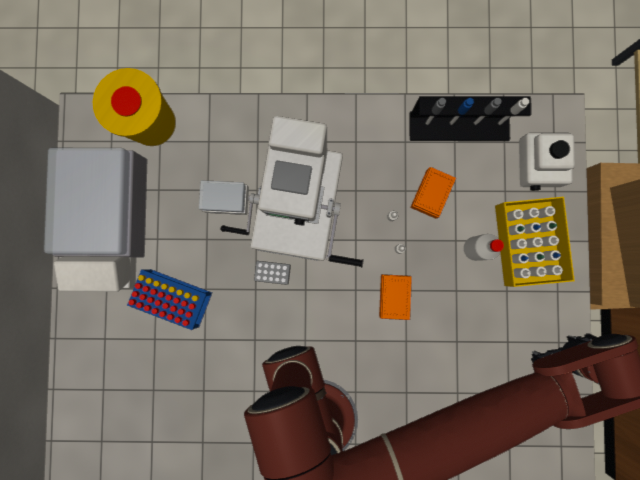

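Scene: cam crossbar at about (287,270), eject knob at (380,167), machine between them. Top: crossbar (346,261), knob (235,230), base corners about (251,248), (327,259), (342,153). Possible mix-ups are the black pipette stand at top (470,120) and the arm's own black gripper at (570,350); neither sits on the machine. I'll check with one close crop.

```bash
python3 - <<'E'
import cv2,numpy as np
a=cv2.imread("pics/scene0.png")[145:345,260:480]; b=cv2.imread("pics/top0.png")[110:290,210:375]
a=cv2.resize(a,None,fx=2,fy=2,interpolation=cv2.INTER_CUBIC) # 440x400
b=cv2.resize(b,None,fx=2,fy=2,interpolation=cv2.INTER_CUBIC) # 330x360
c=np.zeros((400,780,3),np.uint8);c[:400,:440]=a;c[:360,445:775]=b
cv2.imwrite("pics/crop1.png",c)
E
```

```text
(no output)
```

View pics/crop1.png

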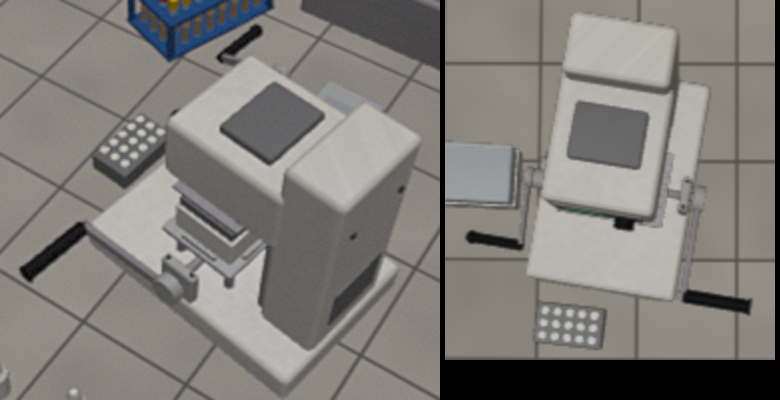

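```bash
cat > h.py <<'E'
import numpy as np
from plant import manip
from scipy.spatial.transform import Rotation as R
np.set_printoptions(precision=4,suppress=True)
def proj(n,P):
    i=manip.camera_info(n);E=np.array(i["extrinsics"]);K=np.array(i["intrinsics"])
    q=np.atleast_2d(P)@E[:3,:3].T+E[:3,3];q=q@K.T
    return q[:,:2]/q[:,2:]
def w(p,P):
    return R.from_euler('z',p[2]).apply(np.atleast_2d(P))+[p[0],p[1],0]
def cam(a,y=-.16,d=.14): # a: raised angle
    t=-.08+a; return [-d*np.cos(t),y,.074+d*np.sin(t)]
def ej(a,y=.13,d=.09):
    t=-.45+a; return [-.03-d*np.cos(t),y,.245+d*np.sin(t)]
E
python3 - <<'E'
from h import *
from scipy.optimize import least_squares
def pts(a):
    return {"top":[([-.15,.11,.05],(251.5,247)),([-.15,-.11,.05],(325,259)),([.17,-.11,.05],(342,153)),
     (cam(0,-.125),(329.5,258)),(cam(0,-.21),(362.5,263)),(ej(a,.10),(248,232)),(ej(a,.165),(222,229))],
     "scene":[(cam(0,-.125),(302,260)),(cam(0,-.21),(273,281)),(ej(a,.10),(371,173.5)),(ej(a,.165),(390,160.5)),([.17,-.11,.05],(402,333)),([.17,.11,.05],(458,279))]}
def f(p):
    return np.concatenate([(proj(n,w(p,[q[0] for q in v]))-[q[1] for q in v]).ravel() for n,v in pts(p[3]).items()])
s=least_squares(f,[.6,.04,0,.05],loss='soft_l1')
print(s.x);print(f(s.x).reshape(-1,2))
p=s.x
for P in (cam(0),ej(p[3]),ej(.9),cam(1.65)):print(w(p,P))
st=manip.state();print(R.from_quat(np.roll(st['tool_rot'],-1)).as_matrix())
for n,(u,v) in (("drop",(391,216)),("drop",(400,249))):
    g=least_squares(lambda q:(proj("top",[q[0],q[1],.07])-[u,v]).ravel(),[.6,-.1]).x;print(n,g)
E
```

```text
[ 0.6264  0.0643 -0.1608  0.0668]
[[-1.0757  1.3493]
 [ 0.6885  1.9599]
 [ 1.8098 -0.5941]
 [ 1.9689  0.1401]
 [-1.5145  0.0799]
 [-1.5596  0.2591]
 [-0.5804 -0.9132]
 [-2.7211  0.1023]
 [ 0.4636  0.2495]
 [ 0.5615  0.5481]
 [-0.8685 -0.2356]
 [ 0.0461  5.2114]
 [ 2.1333 -1.0476]]
[[ 0.463  -0.0713  0.0628]]
[[0.5352 0.2108 0.2114]]
[[0.5376 0.2104 0.2841]]
[[ 0.6006 -0.0936  0.214 ]]
[[ 0.9144  0.4049 -0.0006]
 [ 0.4049 -0.9144  0.0018]
 [ 0.0002 -0.0019 -1.    ]]
drop [ 0.5889 -0.2053]
drop [ 0.4952 -0.2304]
```

```bash
cat >> h.py <<'E'
P=np.array([.6264,.0643,-.1608])
def pose(g,t,back=0.,off=.019): # g: grasp pt in machine frame, tilt t fwd from down
    m=R.from_euler('z',P[2])*R.from_matrix(np.array([[0,np.cos(t),np.sin(t)],[1,0,0],[0,np.sin(t),-np.cos(t)]]))
    z=m.as_matrix()[:,2]
    return w(P,g)[0]+(off-back)*z, m
def now():
    s=manip.state();return s['tool_pos'],R.from_quat(np.roll(s['tool_rot'],-1)),s
def rel(T,ref=None):
    p,r=ref or now()[:2]
    return np.r_[r.inv().apply(T[0]-p)/.4,(r.inv()*T[1]).as_rotvec()/.5]
E
python3 - <<'E'
from h import *
k=ej(.067)
T=pose(k,.5,back=.10);print(T[0]);print(rel(T))
p,r,s=now()
print(rel((np.array([.35,-.25,.40]),T[1])))
print(rel((np.array([.38,0,.42]),T[1])))
E
```

```text
[0.4969 0.217  0.2825]
[ 1.3553 -1.5545 -0.1275 -0.919   0.4941 -1.9441]
[ 0.547  -0.6361 -0.4233 -0.919   0.4941 -1.9441]
[ 0.8686 -1.1774 -0.4722 -0.919   0.4941 -1.9441]
```

>>> {"method": "carry_out", "body": {
  "moves": [
    [1, 0, 0, -0.4, 0, 0, 0],
    [1, 0.2, -0.2, -0.42, 0, 0, -0.3],
    [1, 0.5, -0.6, -0.42, 0, 0, -1],
    [1, 0.5, -0.6, -0.42, 0, 0, -1],
    [1, 0.5, -0.6, -0.42, 0, 0, -1],
    [1, 0.5, -0.6, -0.42, 0, 0, -1],
    [1, 0.5, -0.6, -0.42, 0, 0, -1],
    [1, 0.5, -0.6, -0.42, 0, 0, -1]
  ]
}}

```text
time: 0.77
tool_pos: [0.326, -0.315, 0.3834]
tool_rot: [-0.0, 0.897, 0.442, 0.0]
contact_force: [1.7, 0.3, -0.3]
gripper_width: 1.003
```

```bash
python3 - <<'E'
from h import *
T=pose(ej(.067),.5,back=.10);p,r,s=now();print(p,s['joint_pos'],s['contact_force'])
print(rel((np.array([.40,.05,.42]),pose([0,0,0],0)[1])));print(rel(T))
E
```

```text
[ 0.326  -0.315   0.3834] [-0.9329 -0.4078  1.7688  0.0002  1.7813 -0.2782] [ 1.74    0.2704 -0.2985]
[ 0.8366 -0.4088 -0.0911 -0.001  -0.001  -0.9877]
[ 1.3152 -0.4708  0.253  -0.9804  0.2459 -0.9671]
```

>>> {"method": "carry_out", "body": {
  "moves": [
    [0.5, 0.83, -0.41, -0.09, 0, 0, -0.98],
    [0.5, 0.83, -0.41, -0.09, 0, 0, -0.98],
    [0.5, 0.83, -0.41, -0.09, 0, 0, -0.98],
    [0.5, 0.83, -0.41, -0.09, 0, 0, -0.98],
    [0.5, 0.83, -0.41, -0.09, 0, 0, -0.98],
    [0.5, 0.83, -0.41, -0.09, 0, 0, -0.98],
    [0.5, 0.83, -0.41, -0.09, 0, 0, -0.98],
    [0.5, 0.83, -0.41, -0.09, 0, 0, -0.98]
  ]
}}

```text
time: 1.43
tool_pos: [0.39, 0.0105, 0.4156]
tool_rot: [0.0, 0.763, 0.647, 0.0]
contact_force: [1.3, -0.6, 0.1]
gripper_width: 0.497
```

```bash
python3 - <<'E'
from h import *
T=pose(ej(.067),.5,back=.10);p,r,s=now();print(p,s['joint_pos'],s['contact_force'])
print(rel(T))
E
```

```text
[0.39   0.0105 0.4156] [-0.1643 -0.5612  1.8201 -0.0001  1.8822 -0.0001] [ 1.2817 -0.6315  0.1092]
[ 0.553   0.1789  0.3329 -0.999   0.0019 -0.0068]
```

>>> {"method": "carry_out", "body": {
  "moves": [
    [0.5, 0.55, 0.18, 0.33, -1, 0, 0],
    [0.5, 0.55, 0.18, 0.33, -1, 0, 0],
    [0.5, 0.55, 0.18, 0.33, -1, 0, 0],
    [0.5, 0.55, 0.18, 0.33, -1, 0, 0],
    [0.5, 0.55, 0.18, 0.33, -1, 0, 0],
    [0.5, 0.55, 0.18, 0.33, -1, 0, 0],
    [0.5, 0.55, 0.18, 0.33, -1, 0, 0],
    [0.5, 0.55, 0.18, 0.33, -1, 0, 0]
  ]
}}

```text
time: 2.1
tool_pos: [0.4959, 0.2158, 0.2784]
tool_rot: [0.187, 0.738, 0.629, 0.157]
contact_force: [-0.3, 0.3, -0.6]
gripper_width: 0.5
```

```bash
cat >> h.py <<'E'
def wproj(X):
    i=manip.camera_info("wrist");E=np.array(i["extrinsics"]);K=np.array(i["intrinsics"])
    q=np.atleast_2d(X)@E[:3,:3].T+E[:3,3]
    th=np.arctan2(np.hypot(q[:,0],q[:,1]),q[:,2]);ph=np.arctan2(q[:,1],q[:,0])
    return np.c_[K[0,0]*th*np.cos(ph)+K[0,2],K[1,1]*th*np.sin(ph)+K[1,2]]
E
python3 - <<'E'
from h import *
import cv2
T=pose(ej(.067),.5);p,r,s=now();print(p,s['joint_pos'],s['contact_force'])
print(rel(T))
X=w(P,[ej(.067,.1),ej(.067),ej(.067,.16)]);
q=wproj(X);print(q)
f=manip.grab_frame("wrist")[:,:,::-1].copy()
for c in q: cv2.circle(f,tuple(int(v) for v in c),3,(0,0,255),1)
cv2.imwrite("pics/w1.png",f)
E
```

```text
[0.4959 0.2158 0.2784] [ 0.4057 -0.4346  2.0126 -0.2842  1.1549  0.6262] [-0.3285  0.346  -0.6482]
[ 0.0042  0.0083  0.2419 -0.0144  0.006   0.0049]
[[327.2706 288.3897]
 [327.6596 245.6294]
 [328.0224 199.0496]]
```

View pics/w1.png

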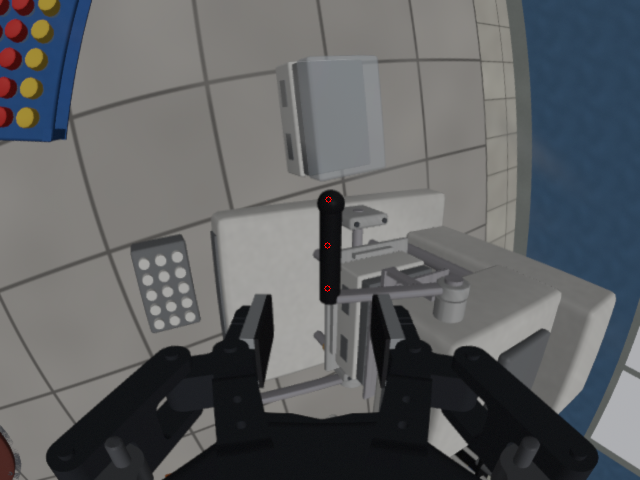

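Wrist view: the knob bar runs from (330,200) to (329,300), within 3 px of the prediction, and is centred between the fingers. I'll go in and close.

>>> {"method": "carry_out", "body": {
  "moves": [
    [0.5, 0.004, 0.012, 0.08, 0, 0, 0],
    [0.5, 0.004, 0.012, 0.16, 0, 0, 0],
    [0.5, 0.004, 0.012, 0.24, 0, 0, 0],
    [0.5, 0.004, 0.012, 0.24, 0, 0, 0],
    [0, 0.004, 0.012, 0.24, 0, 0, 0],
    [0, 0.004, 0.012, 0.24, 0, 0, 0],
    [0, 0.004, 0.012, 0.24, 0, 0, 0],
    [0, 0.004, 0.012, 0.24, 0, 0, 0]
  ]
}}

```text
time: 2.82
tool_pos: [0.5432, 0.2068, 0.1997]
tool_rot: [0.186, 0.74, 0.627, 0.156]
contact_force: [-11.3, 0.8, -5.0]
gripper_width: 0.142
```

```bash
python3 - <<'E'
from h import *
p,r,s=now();print(s['joint_pos'],s['contact_force'],s['gripper_width'])
g=p-.019*r.as_matrix()[:,2];gm=R.from_euler('z',-P[2]).apply(g-[P[0],P[1],0]);print(g,gm,ej(.067),pose(ej(.067),.5)[0])
a0=.45-np.arctan2(.245-gm[2],-.03-gm[0]);print("angle est",a0)
ref=pose(ej(a0,gm[1],np.hypot(.245-gm[2],-.03-gm[0])),.5)
for a in np.linspace(a0,.93,8)[1:]: print(a,rel(pose(ej(a,gm[1]),.5-.6*(a-a0)),ref))
E
```

```text
[ 0.3481 -0.2772  2.0255 -0.2845  0.9777  0.6234] [-11.2585   0.845   -5.0056] 0.14162339254173703
[0.5344 0.2083 0.2165] [-0.1139  0.1274  0.2165] [np.float64(-0.11347929271647181), 0.13, np.float64(0.21136656890001235)] [0.5442 0.2093 0.1947]
angle est 0.12207224546976636
0.23749049611694262 [ 0.     -0.0009 -0.026   0.1385  0.      0.    ]
0.3529087467641189 [ 0.      0.0047 -0.0508  0.277   0.      0.    ]
0.4683269974112951 [ 0.      0.0129 -0.0746  0.4155  0.      0.    ]
0.5837452480584713 [ 0.      0.0239 -0.0971  0.554   0.      0.    ]
0.6991634987056475 [ 0.      0.0373 -0.1181  0.6925  0.      0.    ]
0.8145817493528238 [ 0.      0.053  -0.1373  0.831   0.      0.    ]
0.93 [ 0.      0.0707 -0.1544  0.9695  0.      0.    ]
```

>>> {"method": "carry_out", "body": {
  "moves": [
    [0, 0, -0.001, -0.026, 0.14, 0, 0],
    [0, 0, 0.005, -0.051, 0.28, 0, 0],
    [0, 0, 0.013, -0.075, 0.42, 0, 0],
    [0, 0, 0.024, -0.097, 0.55, 0, 0],
    [0, 0, 0.037, -0.118, 0.69, 0, 0],
    [0, 0, 0.053, -0.137, 0.83, 0, 0],
    [0, 0, 0.07, -0.154, 0.97, 0, 0],
    [0, 0, 0.07, -0.154, 0.97, 0, 0]
  ]
}}

```text
time: 3.48
tool_pos: [0.5394, 0.2076, 0.2716]
tool_rot: [0.002, 0.763, 0.647, 0.001]
contact_force: [-17.5, -1.1, 4.6]
gripper_width: 0.137
```

```bash
python3 - <<'E'
from h import *
p,r,s=now();print(s['joint_pos'],s['contact_force'],s['gripper_width'])
g=p-.019*r.as_matrix()[:,2];gm=R.from_euler('z',-P[2]).apply(g-[P[0],P[1],0]);print(g,gm,ej(.9))
print(.45-np.arctan2(.245-gm[2],-(gm[0]+.03)), R.from_euler('z',-P[2]).apply(r.as_matrix()[:,2]))
print(r.inv().apply([0,0,.012])/.4)
E
```

```text
[ 0.2399 -0.0812  1.6786 -0.0025  1.5415  0.4041] [-17.5068  -1.0916   4.5749] 0.1369095877035562
[0.5394 0.2077 0.2906] [-0.1089  0.1276  0.2906] [np.float64(-0.11104023921174092), 0.13, np.float64(0.2841468980700107)]
0.9743414903154348 [ 0.0035 -0.0013 -1.    ]
[-0.      0.0001 -0.03  ]
```

>>> {"method": "carry_out", "body": {
  "moves": [
    [0, 0, -0.01, -0.01, 0, 0, 0],
    [0, 0, -0.01, -0.015, 0, 0, 0],
    [0, 0, -0.01, -0.02, 0, 0, 0],
    [0, 0, -0.01, -0.02, 0, 0, 0]
  ]
}}

```text
time: 3.82
tool_pos: [0.5392, 0.2075, 0.2722]
tool_rot: [0.007, 0.763, 0.647, 0.005]
contact_force: [15.7, 0.8, -27.9]
gripper_width: 0.133
```

```bash
python3 - <<'E'
from h import *
import cv2
p,r,s=now();print(p,s['contact_force'])
f=manip.grab_frame("scene")[:,:,::-1]
for a in (.7,.8,.9): print(a,proj("scene",w(P,[ej(a,.1),ej(a,.163)])),proj("top",w(P,[ej(a,.163)])))
cv2.imwrite("pics/s1.png",cv2.resize(f[110:260,300:500],None,fx=4,fy=4,interpolation=cv2.INTER_CUBIC))
E
```

```text
[0.5392 0.2075 0.2722] [ 15.7349   0.7657 -27.9072]
0.7 [[371.7695 155.7759]
 [389.4139 142.3475]] [[216.8029 227.7822]]
0.8 [[372.8738 153.5125]
 [390.6112 140.046 ]] [[216.1675 226.4005]]
0.9 [[374.2686 151.4949]
 [392.0954 137.9826]] [[215.6157 224.6639]]
```

View pics/s1.png

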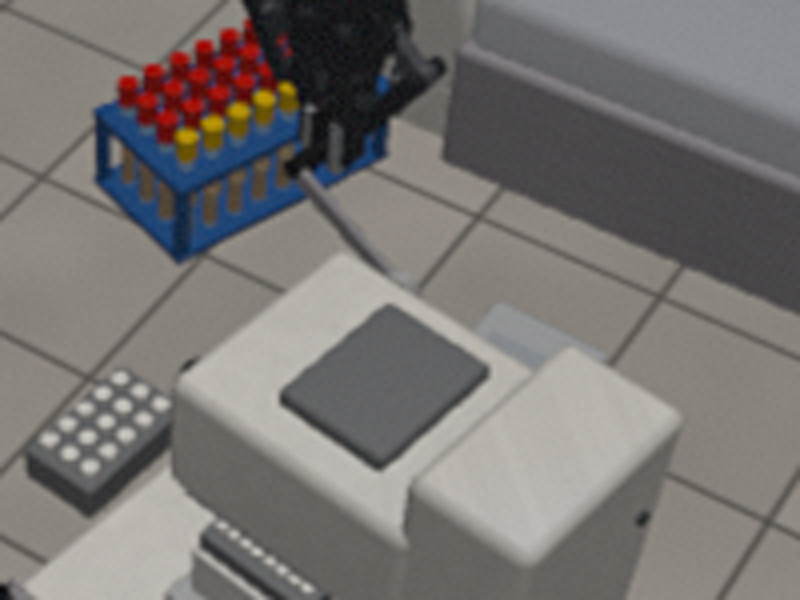

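Scene crop: the knob's inner end at (374.5,150.8) matches the 0.9 rad prediction (374.3,151.5), and a 28 N upward push doesn't move it, so it is at its stop. Releasing.

>>> {"method": "carry_out", "body": {
  "moves": [
    [0, 0, 0.005, 0.02, 0, 0, 0],
    [0.4, 0, 0.005, 0.02, 0, 0, 0],
    [0.5, 0, 0.005, 0.02, 0, 0, 0],
    [0.5, 0, 0.005, 0.02, 0, 0, 0],
    [0.5, 0, 0, -0.1, 0, 0, 0],
    [0.5, 0, 0, -0.2, 0, 0, 0],
    [0.5, 0, 0, -0.3, 0, 0, 0],
    [0.5, 0, 0, -0.3, 0, 0, 0]
  ]
}}

```text
time: 4.53
tool_pos: [0.5385, 0.2096, 0.4102]
tool_rot: [0.01, 0.762, 0.647, 0.014]
contact_force: [0.9, 0.4, 0.9]
gripper_width: 0.5
```

```bash
python3 - <<'E'
from h import *
from scipy.optimize import least_squares
p,r,s=now();print(p,s['joint_pos'],s['contact_force'])
D=[([-1.273,.0533,1.6142,0,1.476,-.119],[.2529,-.5709,.2302]),([-.9329,-.4078,1.7688,.0002,1.7813,-.2782],[.326,-.315,.3834]),
([-.1643,-.5612,1.8201,0,1.8822,0],[.39,.0105,.4156]),([.4057,-.4346,2.0126,-.2842,1.1549,.6262],[.4959,.2158,.2784]),
([.3481,-.2772,2.0255,-.2845,.9777,.6234],[.5432,.2068,.1997]),([.2399,-.0812,1.6786,-.0025,1.5415,.4041],[.5394,.2076,.2716]),(list(s['joint_pos']),list(p))]
def fk(x,q):
    h,L1,L2,d,e=x
    M=R.from_euler('z',q[0]);p=M.apply([0,e,h])
    M=M*R.from_euler('y',q[1]);p=p+M.apply([0,0,L1])
    M=M*R.from_euler('y',q[2])*R.from_euler('z',q[3]);p=p+M.apply([0,0,L2])
    M=M*R.from_euler('y',q[4]);return p+M.apply([0,0,d]),M
f=lambda x:np.concatenate([fk(x,q)[0]-t for q,t in D])
s=least_squares(f,[.2,.6,.6,.3,.07]);print(s.x,np.abs(s.fun).max())
x=s.x
lo=np.array([-3.01,-1.01,.06,-1.02,.09]);hi=np.array([3.01,2.22,2.58,4.17,2.62])
# cam states: min tilt/ max tilt feasible
for a,bk in [(0,.1),(0,0),(.4,0),(.8,0),(1.2,0),(1.65,0)]:
    out=[]
    for t in np.arange(-.6,1.3,.1):
        T=pose(cam(a),t,back=bk);z=T[1].as_matrix()[:,2]
        g=lambda q:np.r_[fk(x,q)[0]-T[0],(fk(x,q)[1].as_matrix()[:,2]-z)*.3]
        b=least_squares(g,np.clip([-.1,-.5,1.9,0,1.5],lo,hi),bounds=(lo,hi))
        out.append((round(t,1),b.cost<1e-7, b.x.round(2).tolist()))
    ok=[o for o in out if o[1]];print(a,bk,ok[0] if ok else 0,ok[-1] if ok else 0)
E
```

```text
[0.5385 0.2096 0.4102] [ 0.2454 -0.124   1.4931 -0.0061  1.7393  0.4079] [0.9162 0.3855 0.9413]
[0.1511 0.3716 0.6068 0.2332 0.0709] 0.015719050987312855
0 0.1 (np.float64(-0.6), np.True_, [-0.26, 0.18, 1.72, -0.06, 1.84]) (np.float64(0.5), np.True_, [-0.37, -0.92, 2.55, 0.12, 1.02])
0 0 (np.float64(-0.6), np.True_, [-0.28, 0.13, 1.92, -0.06, 1.69]) (np.float64(0.5), np.True_, [-0.35, -0.61, 2.52, 0.13, 0.74])
0.4 0 (np.float64(-0.6), np.True_, [-0.27, 0.08, 1.88, -0.07, 1.78]) (np.float64(0.7), np.True_, [-0.36, -0.78, 2.58, 0.21, 0.67])
0.8 0 (np.float64(-0.6), np.True_, [-0.27, 0.11, 1.76, -0.06, 1.87]) (np.float64(0.9), np.True_, [-0.36, -0.81, 2.56, 0.32, 0.53])
1.2 0 (np.float64(-0.6), np.True_, [-0.26, 0.2, 1.6, -0.06, 1.94]) (np.float64(1.2), np.True_, [-0.36, -0.73, 2.55, 0.97, 0.22])
1.65 0 (np.float64(-0.6), np.True_, [-0.25, 0.35, 1.4, -0.06, 1.99]) (np.float64(1.2), np.True_, [-0.33, -0.49, 2.38, 1.19, 0.17])
```

```bash
python3 - <<'E'
from h import *
T=pose(cam(0),.4,back=.10);print(T[0]);print(rel((np.array([.41,0,.36]),T[1])))
print(rel(T))
E
```

```text
[ 0.4319 -0.0662  0.1374]
[-0.5703 -0.2354  0.1134 -0.7344 -0.014  -0.0086]
[-0.7291 -0.1727  0.671  -0.7344 -0.014  -0.0086]
```

>>> {"method": "carry_out", "body": {
  "moves": [
    [0.6, -0.15, -0.22, 0, -0.2, 0, 0],
    [0.6, -0.57, -0.235, 0.11, -0.73, 0, 0],
    [0.6, -0.57, -0.235, 0.11, -0.73, 0, 0],
    [0.6, -0.57, -0.235, 0.11, -0.73, 0, 0],
    [0.6, -0.57, -0.235, 0.11, -0.73, 0, 0],
    [0.6, -0.57, -0.235, 0.11, -0.73, 0, 0],
    [0.6, -0.73, -0.17, 0.3, -0.73, 0, 0],
    [0.6, -0.73, -0.17, 0.45, -0.73, 0, 0]
  ]
}}

```text
time: 5.2
tool_pos: [0.4203, -0.0394, 0.2931]
tool_rot: [0.151, 0.749, 0.633, 0.126]
contact_force: [0.3, 0.2, -0.1]
gripper_width: 0.599
```

```bash
python3 - <<'E'
from h import *
T=pose(cam(0),.4,back=.10);p,r,s=now();print(p,s['joint_pos'],s['contact_force']);print(rel(T))
E
```

```text
[ 0.4203 -0.0394  0.2931] [-0.304  -0.8163  2.1973  0.0511  1.3692 -0.1377] [ 0.3463  0.1731 -0.0816]
[-0.0602 -0.113   0.3747 -0.0109  0.0098 -0.0096]
```

>>> {"method": "carry_out", "body": {
  "moves": [
    [0.6, -0.06, -0.113, 0.1, 0, 0, 0],
    [0.6, -0.06, -0.113, 0.2, 0, 0, 0],
    [0.6, -0.06, -0.113, 0.3, 0, 0, 0],
    [0.6, -0.06, -0.113, 0.37, 0, 0, 0],
    [0.6, -0.06, -0.113, 0.37, 0, 0, 0],
    [0.6, -0.06, -0.113, 0.37, 0, 0, 0]
  ]
}}

```text
time: 5.7
tool_pos: [0.4271, -0.0618, 0.1312]
tool_rot: [0.142, 0.749, 0.635, 0.121]
contact_force: [0.3, -0.2, 0.4]
gripper_width: 0.598
```

```bash
python3 - <<'E'
from h import *
import cv2
T=pose(cam(0),.4);p,r,s=now();print(p,s['joint_pos'],s['contact_force'])
print(rel(T))
q=wproj(w(P,[cam(0,-.125),cam(0),cam(0,-.21)]));print(q)
f=manip.grab_frame("wrist")[:,:,::-1].copy()
for c in q: cv2.circle(f,tuple(int(v) for v in c),3,(0,0,255),1)
cv2.imwrite("pics/w2.png",f)
E
```

```text
[ 0.4271 -0.0618  0.1312] [-0.3656 -0.6897  2.3936  0.0848  1.0705 -0.2284] [ 0.2768 -0.1811  0.3751]
[-0.0089  0.0244  0.2405 -0.0482  0.0007 -0.0064]
[[337.8995 199.5251]
 [337.354  253.6374]
 [336.3524 321.4602]]
```

View pics/w2.png

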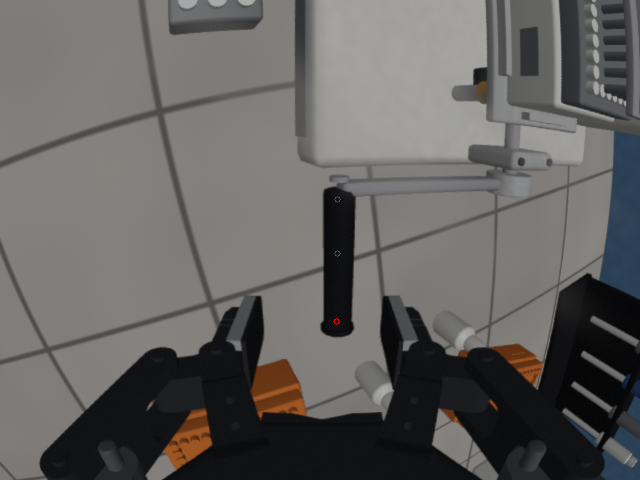

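Wrist view: the crossbar runs from (338,190) to (337,332), again on the prediction and centred between the fingers. The droppers and orange rack are clear. Go in and grip.

>>> {"method": "carry_out", "body": {
  "moves": [
    [0.6, -0.009, 0.024, 0.08, -0.05, 0, 0],
    [0.6, -0.009, 0.024, 0.16, -0.05, 0, 0],
    [0.6, -0.009, 0.024, 0.24, -0.05, 0, 0],
    [0.6, -0.009, 0.024, 0.24, -0.05, 0, 0],
    [0, -0.009, 0.024, 0.24, -0.05, 0, 0],
    [0, -0.009, 0.024, 0.24, -0.05, 0, 0],
    [0, -0.009, 0.024, 0.24, -0.05, 0, 0],
    [0, -0.009, 0.024, 0.24, -0.05, 0, 0]
  ]
}}

```text
time: 6.42
tool_pos: [0.4697, -0.0728, 0.0492]
tool_rot: [0.152, 0.747, 0.635, 0.129]
contact_force: [-17.2, 1.4, 6.5]
gripper_width: 0.206
```

```bash
cat >> h.py <<'E'
def mf():
    p,r,s=now();g=p-.019*r.as_matrix()[:,2];M=R.from_euler('z',-P[2]);gm=M.apply(g-[P[0],P[1],0]);z=M.apply(r.as_matrix()[:,2])
    a=np.arctan2(gm[2]-.074,-gm[0])+.08
    print("gm",gm,"a",a,"rad",np.hypot(gm[2]-.074,gm[0]),"tilt",np.arctan2(z[0],-z[2]),"F",s['contact_force'],"T",s['ft_torque'],"w",s['gripper_width'],"q",s['joint_pos'],s['time'])
    return gm,a
E
python3 - <<'E'
from h import *
gm,a0=mf()
ref=pose(cam(0,-.16),.4)
for a in np.linspace(0,.8,9)[1:]: print(a,rel(pose(cam(a,-.16),.4-.9/1.65*a),ref))
E
```

```text
gm [-0.1401 -0.1604  0.0667] a 0.02759503844355521 rad 0.14031148318382816 tilt 0.4012621196996531 F [-17.1878   1.3631   6.4862] T [ 0.1056  2.3507 -0.1261] w 0.20611425501965933 q [-0.3544 -0.4024  2.3698  0.1043  0.7821 -0.2519] 6.4167
0.1 [ 0.      0.0101 -0.0327  0.1091 -0.      0.    ]
0.2 [ 0.      0.0233 -0.0641  0.2182 -0.      0.    ]
0.30000000000000004 [ 0.      0.0396 -0.0939  0.3273 -0.      0.    ]
0.4 [ 0.      0.0588 -0.1218  0.4364  0.      0.    ]
0.5 [-0.      0.0807 -0.1476  0.5455  0.      0.    ]
0.6000000000000001 [ 0.      0.1049 -0.1709  0.6545  0.     -0.    ]
0.7000000000000001 [-0.      0.1314 -0.1916  0.7636  0.      0.    ]
0.8 [ 0.      0.1597 -0.2094  0.8727  0.      0.    ]
```

>>> {"method": "carry_out", "body": {
  "moves": [
    [0, 0, 0.002, -0.033, 0.11, 0, 0],
    [0, 0, 0.015, -0.064, 0.22, 0, 0],
    [0, 0, 0.032, -0.094, 0.33, 0, 0],
    [0, 0, 0.051, -0.122, 0.44, 0, 0],
    [0, 0, 0.073, -0.148, 0.55, 0, 0],
    [0, 0, 0.097, -0.171, 0.65, 0, 0],
    [0, 0, 0.123, -0.192, 0.76, 0, 0],
    [0, 0, 0.152, -0.209, 0.87, 0, 0]
  ]
}}

```text
time: 7.08
tool_pos: [0.4938, -0.0768, 0.1511]
tool_rot: [-0.011, 0.763, 0.647, -0.01]
contact_force: [0.5, -0.3, -10.1]
gripper_width: 0.211
```

```bash
python3 - <<'E'
from h import *
gm,a0=mf()
t=lambda a:.4-.9/1.65*a
ref=pose(cam(.8,-.16),t(.8))
for a in (.91,1.02,1.13,1.24,1.34,1.44,1.54,1.65): print(a,rel(pose(cam(a,-.16),t(a)),ref))
E
```

```text
gm [-0.1078 -0.1605  0.1701] a 0.8082958788974948 rad 0.14438340921941167 tilt -0.028789652589202748 F [  0.4666  -0.3387 -10.0548] T [-0.0655  0.2339 -0.0479] w 0.21107320714616556 q [-0.3004 -0.1683  1.9615 -0.0052  1.3767 -0.1355] 7.0833
0.91 [ 0.      0.0231 -0.0285  0.12    0.      0.    ]
1.02 [ 0.      0.0491 -0.0542  0.24    0.      0.    ]
1.13 [ 0.      0.0778 -0.0768  0.36    0.      0.    ]
1.24 [ 0.      0.1087 -0.0959  0.48    0.      0.    ]
1.34 [ 0.      0.1385 -0.1101  0.5891  0.      0.    ]
1.44 [-0.      0.1695 -0.1212  0.6982  0.      0.    ]
1.54 [ 0.      0.2014 -0.129   0.8073  0.      0.    ]
1.65 [-0.      0.2371 -0.1337  0.9273  0.      0.    ]
```

>>> {"method": "carry_out", "body": {
  "moves": [
    [0, 0, 0.023, -0.028, 0.12, 0, 0],
    [0, 0, 0.049, -0.054, 0.24, 0, 0],
    [0, 0, 0.078, -0.077, 0.36, 0, 0],
    [0, 0, 0.109, -0.096, 0.48, 0, 0],
    [0, 0, 0.138, -0.11, 0.59, 0, 0],
    [0, 0, 0.17, -0.121, 0.7, 0, 0],
    [0, 0, 0.201, -0.129, 0.81, 0, 0],
    [0, 0, 0.201, -0.129, 0.81, 0, 0]
  ]
}}

```text
time: 7.75
tool_pos: [0.5771, -0.0905, 0.2046]
tool_rot: [-0.163, 0.745, 0.632, -0.139]
contact_force: [-4.5, 0.9, 6.3]
gripper_width: 0.209
```

```bash
python3 - <<'E'
from h import *
import cv2
mf();p,r,s=now()
g=p-.015*r.as_matrix()[:,2];gm=R.from_euler('z',-P[2]).apply(g-[P[0],P[1],0]);print(gm,np.arctan2(gm[2]-.074,-gm[0])+.08,np.hypot(gm[0],gm[2]-.074))
for a in (1.45,1.55,1.65,1.75):print(a,proj("scene",w(P,[cam(a,-.21),cam(a,-.125),cam(a,-.12,.05)])),proj("top",w(P,[cam(a,-.21)])))
print(proj("scene",w(P,[[0,-.12,.074]])))
f=manip.grab_frame("scene")[:,:,::-1]
cv2.imwrite("pics/s2.png",cv2.resize(f[180:330,240:440],None,fx=4,fy=4,interpolation=cv2.INTER_CUBIC))
E
```

```text
gm [-0.0159 -0.1607  0.2219] a 1.5435189621983072 rad 0.14871310992698317 tilt -0.4317483169759896 F [-4.5058  0.9013  6.2743] T [0.3029 0.7485 0.0542] w 0.20895367343445362 q [-0.2629  0.2615  1.4689 -0.0432  1.8408 -0.1011] 7.75
[-0.0176 -0.1607  0.2182] 1.5293872258170487 0.14529478271620538
1.45 [[303.4406 272.8808]
 [332.222  248.7521]
 [339.6852 275.5666]] [[372.0339 219.1231]]
1.55 [[308.1635 276.2021]
 [336.9906 251.7845]
 [341.3031 276.649 ]] [[372.9774 213.6897]]
1.65 [[313.0299 279.9967]
 [341.8701 255.2938]
 [342.9423 277.8737]] [[373.8793 208.2588]]
1.75 [[317.9782 284.2237]
 [346.7987 259.243 ]
 [344.5849 279.2281]] [[374.7275 202.9033]]
[[342.6593 289.9405]]
```

View pics/s2.png

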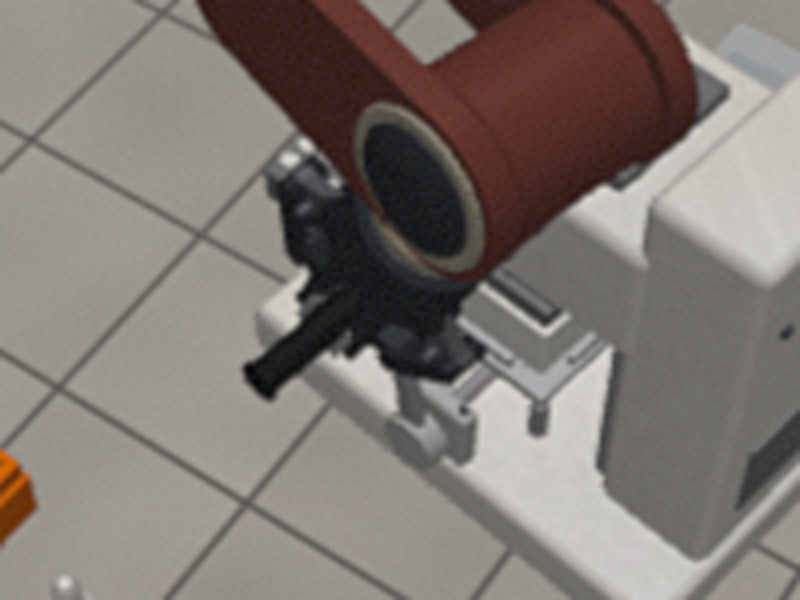

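Scene crop: the lever's outer bar end at (305.5,275) puts it at about 1.50 rad, while the arm's own estimate is 1.53. Finishing the last stretch in small steps.

```bash
python3 - <<'E'
from h import *
t=lambda a:-.43-.3*(a-1.52)
ref=pose(cam(1.52,-.16),t(1.52))
for a in (1.55,1.58,1.61,1.64): print(a,rel(pose(cam(a,-.16),t(a)),ref))
E
```

```text
1.55 [ 0.      0.0085 -0.0055  0.018   0.      0.    ]
1.58 [-0.      0.0173 -0.0106  0.036   0.      0.    ]
1.61 [ 0.      0.0261 -0.0155  0.054   0.      0.    ]
1.64 [-0.      0.0351 -0.0202  0.072   0.     -0.    ]
```

>>> {"method": "carry_out", "body": {
  "moves": [
    [0, 0, 0.008, -0.005, 0.02, 0, 0],
    [0, 0, 0.017, -0.01, 0.04, 0, 0],
    [0, 0, 0.026, -0.015, 0.05, 0, 0],
    [0, 0, 0.035, -0.02, 0.07, 0, 0],
    [0, 0, 0.035, -0.02, 0.07, 0, 0],
    [0, 0, 0.035, -0.02, 0.07, 0, 0]
  ]
}}

```text
time: 8.3
tool_pos: [0.5893, -0.0925, 0.2062]
tool_rot: [-0.178, 0.742, 0.629, -0.151]
contact_force: [-9.1, 1.2, 7.0]
gripper_width: 0.208
```

```bash
python3 - <<'E'
from h import *
import cv2
mf()
for n,y0,y1,x0,x1 in(("scene",180,330,240,340),("top",150,300,300,400)):
    f=manip.grab_frame(n)[:,:,::-1]
    c=cv2.resize(f[y0:y1,x0:x1],None,fx=4,fy=4,interpolation=cv2.INTER_CUBIC)
    o=c if n=="scene" else np.hstack([o,c])
cv2.imwrite("pics/s3.png",o)
E
```

```text
gm [-0.0029 -0.1607  0.2231] a 1.6310381240868783 rad 0.14916532532363658 tilt -0.4706363375289737 F [-9.1252  1.1619  7.0198] T [0.4159 2.4946 0.0233] w 0.20789444934572215 q [-0.2596  0.3134  1.4117 -0.0463  1.8849 -0.099 ] 8.3
```

View pics/s3.png

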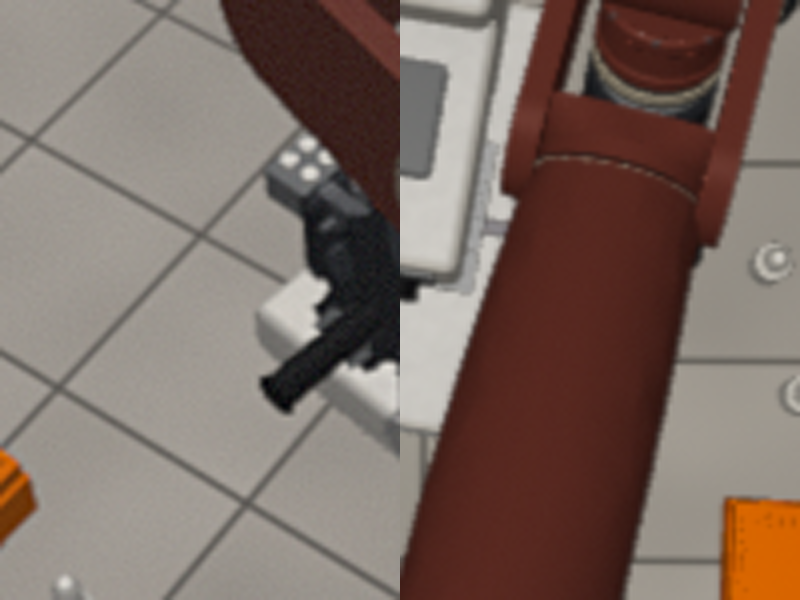

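Scene crop: bar end at (309.3,278.3), about 1.59 rad; arm kinematics say 1.61. One more step of about 5 mm.

>>> {"method": "carry_out", "body": {
  "moves": [
    [0, 0, 0.007, -0.003, 0.01, 0, 0],
    [0, 0, 0.014, -0.006, 0.02, 0, 0],
    [0, 0, 0.014, -0.006, 0.02, 0, 0],
    [0, 0, 0.014, -0.006, 0.02, 0, 0],
    [0, 0, 0.014, -0.006, 0.02, 0, 0]
  ]
}}

```text
time: 8.82
tool_pos: [0.5954, -0.0935, 0.2068]
tool_rot: [-0.181, 0.741, 0.628, -0.154]
contact_force: [-8.9, 1.5, 9.5]
gripper_width: 0.206
```

```bash
python3 - <<'E'
from h import *
import cv2
mf()
o=[]
for n,y0,y1,x0,x1 in(("scene",230,330,250,350),("wrist",0,480,0,640)):
    f=manip.grab_frame(n)[:,:,::-1]
    o.append(cv2.resize(f[y0:y1,x0:x1],(360,360) if n=="scene" else (440,330),interpolation=cv2.INTER_CUBIC))
c=np.zeros((360,800,3),np.uint8);c[:,:360]=o[0];c[:330,360:]=o[1]
cv2.imwrite("pics/s4.png",c)
E
```

```text
gm [ 0.0034 -0.1608  0.2237] a 1.673636083909067 rad 0.14972729276033525 tilt -0.47943905324116953 F [-8.8959  1.515   9.456 ] T [0.4248 2.5753 0.006 ] w 0.2055230540349043 q [-0.2585  0.3326  1.3889 -0.0468  1.8973 -0.0982] 8.8167
```

View pics/s4.png

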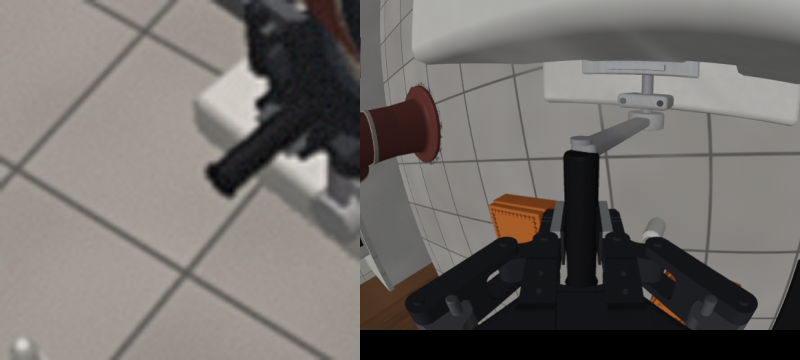

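```bash
python3 - <<'E'
from h import *
import cv2
for y in(-.115,-.125):
  print(y,"pivot",wproj(w(P,[0,y,.074])))
  for a in(1.6,1.65,1.7):print(a,wproj(w(P,[cam(a,y),cam(a,-.21)])).round(1).ravel())
f=manip.grab_frame("wrist")[:,:,::-1]
cv2.imwrite("pics/w5.png",cv2.resize(f[140:300,290:450],None,fx=4,fy=4,interpolation=cv2.INTER_CUBIC))
E
```

```text
-0.115 pivot [[415.3342 169.2192]]
1.6 [310.4 210.  313.7 400.2]
1.65 [326.7 212.1 326.3 404.8]
1.7 [344.1 214.2 339.6 409. ]
-0.125 pivot [[414.6786 183.0076]]
1.6 [310.8 235.1 313.7 400.2]
1.65 [326.7 237.7 326.3 404.8]
1.7 [343.8 240.3 339.6 409. ]
```

View pics/w5.png

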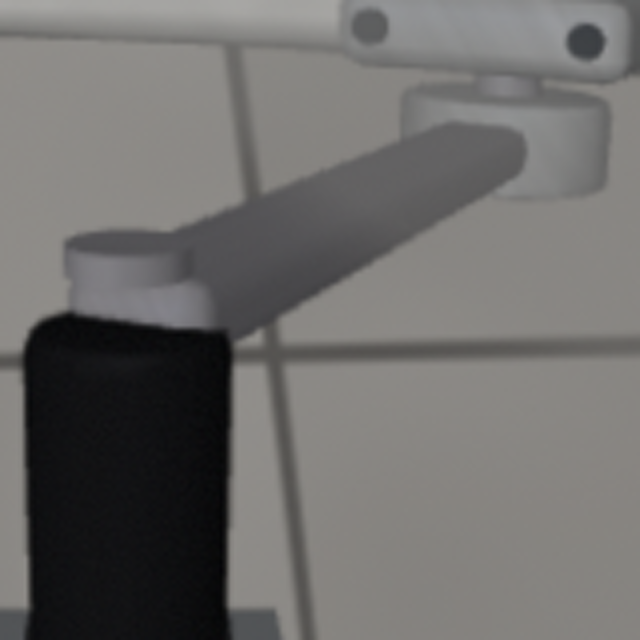

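Wrist crop: bar at x=322 and pivot hub at x=416, which gives about 1.63 rad. With scene at about 1.64 and kinematics at about 1.65, the lever is upright. I'll hold, check for drift and hand in.

>>> {"method": "carry_out", "body": {
  "moves": [
    [0, 0, 0, 0, 0, 0, 0],
    [0, 0, 0, 0, 0, 0, 0],
    [0, 0, 0, 0, 0, 0, 0],
    [0, 0, 0, 0, 0, 0, 0],
    [0, 0, 0, 0, 0, 0, 0],
    [0, 0, 0, 0, 0, 0, 0]
  ]
}}

```text
time: 9.47
tool_pos: [0.5954, -0.0935, 0.2068]
tool_rot: [-0.181, 0.741, 0.628, -0.154]
contact_force: [-8.7, 0.8, 9.5]
gripper_width: 0.209
```

```bash
python3 - <<'E'
from h import *
gm,a=mf()
if 1.64<a<1.69: print(manip.job_done())
E
```

```text
gm [ 0.0034 -0.1607  0.2237] a 1.6733889263080162 rad 0.14970907094808894 tilt -0.47937151765089997 F [-8.6627  0.8091  9.4867] T [0.4292 2.5683 0.0007] w 0.20860624538169317 q [-0.2585  0.3325  1.3891 -0.0469  1.8971 -0.0982] 9.4667
the job is handed in; nothing more can be done
None
```

I flipped the eject lever fully up, then raised the cam lever by its crossbar to upright. I handed the job in at 9.5 s while still gripping the bar.

- **Eject lever:** the knob's position in the scene picture matches 0.9 rad, and it did not move under a 28 N upward push, so it is at its stop. I did not look at it again after letting go.
- **Cam lever:** three estimates of its angle are 1.63 rad (wrist camera), 1.64 (scene camera) and 1.65 (arm position, corrected for the grip offset); upright is 1.65. The uncorrected arm reading was 1.67. It held steady for the last 0.5 s, with about 13 N on the tool.
- **Not seen directly:** I did not see the tips seat on the cones; I infer that from the lever angle. The top camera was blocked by the arm.
- **Other things on the bench:** I saw no contact with any of them in the pictures I took, but made no separate check of their positions at the end.

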